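# Reset the tripped breaker behind the concealed catch

### The arm

A 6-joint arm with a two-finger parallel gripper is mounted at the origin on a cart in front of the work surface, level with it; the furniture and walls round the work are solid. World frame = base frame: x ahead of the robot, y to its left, z up, the work surface at z = 0. Lengths are in m, angles in degrees, forces in N, time in s.
With the tool pointing down it reaches from about 0.4 to 0.825 m from the base axis. Payload 7 kg.
Tool frame: the origin (TCP) lies at the very end of the fingers, on their centre line; the grasp point (between the pads) lies 19 mm behind it (ctrl.grip_depth is the z of the grasp point in the tool frame, in m); z points along the fingers, y is the direction in which the jaws open and shut (so a half turn about z gives the same grasp; the last joint's range is limited). The gripper opens to 88 mm and grips with 3 to 60 N. Pads are 19 mm wide; open, the fingers measure 130 mm over their backs; the gripper's body (78 mm by 193 mm) begins 47 mm behind the grasp point.
Start: joints at [-53.394, 20.546, 0.682, 0, -70.136, -16.507], TCP at [0.232, -0.634, 0.227] pointing down, gripper open.
Joint ranges: [-176.03, 176.03], [-82.01, 121.73], [-58.28, 71.71], [-173.87, 95.51], [-174.79, -0.11], [-173.66, 173.66]. Speed limits (degrees/s): [136.94, 136.94, 172.46, 180, 180, 180].

### API

Orientations are given as [roll, pitch, yaw] about the fixed x, y, z axes, in that order (R = Rz(yaw) Ry(pitch) Rx(roll)).
In Python, from plant import telemetry, snapshot, job, models, ctrl gives the robot as it stands.
- The arm moves only by the tool jog_arm, never from a script. Its argument "targets" is text: rows parted by semicolons, each of 7 numbers parted by spaces: the shift along the tool's x, y, z in m, then the turn, a rotation vector about the tool's x, y, z in degrees, then the gripper command: -1 is shut, 1 is fully open, values between are in proportion. A call has exactly 8 rows; each row is the pose to reach, as a shift and turn from the pose measured when the call began, along the tool's axes at that moment; what a row does not reach only later rows make up. A row lasts 1/8 s, in which the tool goes at most 62.5 mm and 10.7 degrees, less where a joint would pass 70% of its speed; a pose out of reach is approached as far as the arm can. A call with a gripper value outside its range is refused whole. The fingers move at their own pace and stop on an object; the grip force is fixed at half the most. Time passes only in rows, so rows that repeat a pose let the fingers close, or fill a call up. It gives the time, the measured TCP pose, the force and the opening at its end, in the units of the state.
- telemetry.get_obs(): the state, without advancing time (a new reading comes with each control period).
- snapshot(name): name is "scene" or "top" or "wrist"; returns a dict with "img" (480x640x3 uint8, red, green, blue), "range_z" (480x640 float32, m along the optical axis (not along the pixel's ray), 0 where there is no reading), "intrinsics" (3x3 intrinsics, pixels), "k1" (the pictures are not rectified: a ray, as slopes to the right and down, at radius r is drawn at 1 + k1 r^2 times it, then the intrinsics apply), "R" (3x3) and "t" (3): a world point X has camera coordinates R X + t. Camera axes: x right, y down, z forward; pixel columns grow to the right and rows downward; lengths in m; the calibration is good to about 2 mm. A picture is of the moment at which its call begins.
- job.close_job(): hands the job in, once; it reports no verdict.
Trained networks look in a picture, given as the dict that the camera call returned (one of the last four; its "shot" number tells which), for a name from the list of things; names that differ only in an ending like _2 or _b are one class to them, and where a whole thing is asked for, a point or a joint stands for the part that bears it (a point fixed in the world has none). Each returns a list of dicts, best first, with "conf" (0 to 1); they miss things now and then, are a little off and sometimes report something else, mostly with a low value. They report only what shows in the picture. A call takes as long as a camera call.
- models.cut_out(name, picture): "region" (480x640 bool, what is visible of it) and "uv" ([column, row] in pixels, amid what is visible of it).
- models.spot_point(name, picture): "uv" ([column, row] in pixels: a listed point, or the origin of a listed thing).
The state is a dict: "clock": time; "joint_pos": joint angles; "qvel": joint speeds; "tau": joint torques, N m; "tool_pos": TCP position; "orientation": TCP orientation; "force": force on the tool from outside, world axes, zero at the start; "moment": the same for the moment, N m; "opening": finger opening in m.
Only numpy, scipy, OpenCV 4.12 (cv2) and the standard library are available. Lean on these libraries where they do the work, as an engineer would, in place of code of your own. Each camera call takes 0.05 s, during which the arm holds its last target.

### The job

The stud gun's power box has tripped. Feel along the flat bare-metal panel on its top for the flush concealed catch, press it so that the orange cover springs up, push the cover fully back to its stop, and then push the one breaker that stands out fully in. Leave the cover standing open, and leave the tools and parts lying round the box alone.

Things in the scene. Friction and masses are not known exactly. Their poses are not given: they have to be found in the camera images.
- power_box: dark grey metal box screwed to the table, 225 (x) by 320 (y) by 72 mm high, steel carrying bars 22 mm out at both y ends. Origin: on the table, under the middle of its width; the box reaches from x = -110 to +115 mm. x points away from the robot (turned up to 20 degrees), z up. Its top has, front to back: bare-metal panel (x -98 to -54), grey rail, orange cover (x -40 to +68), rear deck.
- panel_mid (a point): middle of the exposed bare-metal strip, on its surface: 70 mm above the table, 2 mm below the grey frame round it; axes as the box's. The strip measures 44 mm in x, 134 mm in y and is rigid but for the catch: a flush plate of the same metal, 44 mm in x by 46 mm in y, with only a hairline gap at each y end. Its middle lies anywhere from y = -40 to +40 mm of here: find it by touch or a close look.
- catch (a joint): how far the catch plate is pressed straight down, in m: 0 flush, 0.006 at its stop. Sprung: it begins to give at about 2 N, is fully down at about 5 N and rises again when let go. The fingertip must be wholly on the plate, or the rigid strip beside it stops it. At about 0.0035 it lets the cover go.
- cover (a joint): opening angle of the orange cover in rad: 0 closed and latched; when the catch is pressed a spring lifts it to about 1.0, where it stays; pushed on, it stays where it is left; 1.85 is the stop, leaning back beyond upright. It turns about the box's y axis on a hinge line at box x = +70, z = 72 mm. Pushing it takes about 1 N.
- cover_edge (a point): middle of the front (free) edge of the orange cover, 110 mm from the hinge line. The plate is 108 mm deep, 212 mm wide, 4 mm thick; a 5 mm thick flange is folded down along this edge, to 11 mm under the cover's face. Partly risen, the cover leans with its underside facing the robot, and can be pushed back there with fingers that point down.
- reset_cap (a joint): how far the tripped breaker's cap is pushed in, in m: 0 tripped (standing out), 0.007 fully in. It needs about 3 N to move and stays where it is left.
- reset_top (a point): top centre of the tripped breaker's round cap: black, 16 mm across, on a white band; it is pushed straight down. Three breakers stand under the cover at box x = -2, y = -60, 0 and +60 mm; which is the tripped one varies. Its top is 59 mm above the table, the two others' 52 mm; collars (25 mm across) end at 46 mm, the bay floor is at 36 mm; the bay measures 107 by 216 mm.
- stud_gun: black stud-welding gun lying on its side, 146 x 185 x 44 mm; a bystander, origin at the centre of its underside
- pliers: combination pliers with blue grips, 38 x 160 x 12 mm, lying left of the box; a bystander, origin at the centre of its underside
- marker: black and red paint marker, 17 x 131 x 18 mm, lying right of the box; a bystander, origin at the centre of its underside
- bracket_1: folded sheet-metal bracket, 40 x 60 x 38 mm, right of the box; a bystander, origin at the centre of its underside
- box_spanner: hex box spanner with tommy bar, 105 x 55 x 20 mm; a bystander, origin at the centre of its underside

How it is judged:
By the outcome, as a careful person would: the job done as asked, in the order asked, and still so for the second after the job is handed in, with the robot touching nothing.
It also fails if it takes over 51 s, if anything falls off the work surface, if the arm or the gripper's body presses on something with over 40 N, if the wrist force passes 120 N, or if a joint passes its speed limit or range.

## Working session

There is one attempt and no reset: what is moved stays moved. The work goes in short steps, Python scripts to look and compute and a tool call to move; the robot and the scene stay as the last step left them, time stands still between calls to the robot, and variables do not carry over. Pictures are saved under pics/ and viewed, and the job is handed in when it is done.

Besides the shell and the picture viewer there is one more tool, called after "Emit:" as name(argument=value, ...) on one line, values as JSON. jog_arm: Moves the arm, as the interface text tells. Its arguments: {"type":"object","properties":{"targets":{"type":"string"}},"required":["targets"]}

```bash
mkdir -p pics; ls
cat > h.py <<'E'
import numpy as np, cv2
from scipy.spatial.transform import Rotation as Ro
from plant import telemetry, snapshot, job, models, ctrl
def save(s,n,crop=None,scale=1):
    im=s["img"][:,:,::-1]
    if crop: im=im[crop[1]:crop[3],crop[0]:crop[2]]
    if scale!=1: im=cv2.resize(im,None,fx=scale,fy=scale,interpolation=cv2.INTER_CUBIC)
    cv2.imwrite("pics/"+n+".png",im)
def ray(s,uv):
    K=np.array(s["intrinsics"]);d=np.array([(uv[0]-K[0,2])/K[0,0],(uv[1]-K[1,2])/K[1,1]])
    u=d.copy()
    for _ in range(20): u=d/(1+s["k1"]*(u@u))
    return np.array([u[0],u[1],1.])
def at_z(s,uv,z):
    R=np.array(s["R"]);t=np.array(s["t"]);C=-R.T@t;d=R.T@ray(s,uv)
    return C+d*(z-C[2])/d[2]
def at_depth(s,uv):
    R=np.array(s["R"]);t=np.array(s["t"]);u,v=int(round(uv[0])),int(round(uv[1]))
    p=s["range_z"][v-1:v+2,u-1:u+2];p=p[p>0]
    return R.T@(ray(s,uv)*np.median(p)-t) if len(p) else None
def proj(s,X):
    R=np.array(s["R"]);t=np.array(s["t"]);c=R@np.array(X)+t;u=c[:2]/c[2];u=u*(1+s["k1"]*(u@u))
    K=np.array(s["intrinsics"]);return u[0]*K[0,0]+K[0,2],u[1]*K[1,1]+K[1,2]
def toolR(): 
    o=telemetry.get_obs();return Ro.from_euler('xyz',o["orientation"],degrees=True).as_matrix(),np.array(o["tool_pos"])
E
python3 - <<'E'
from h import *
o=telemetry.get_obs();print(o)
for n in("scene","top","wrist"):
    s=snapshot(n);save(s,n+"0")
    print(n,np.round(-np.array(s["R"]).T@s["t"],3))
    for k in("panel_mid","cover_edge","power_box"):
        for r in models.spot_point(k,s)[:2]:
            print(k,r["conf"],r["uv"],at_depth(s,r["uv"]))
E
```

```text
pics
{'clock': 0.0, 'joint_pos': array([-5.33933139e+01,  2.05908409e+01,  6.31983118e-01, -1.98180733e-02,
       -7.01360820e+01, -1.65078184e+01]), 'qvel': array([ 0.01800994, -0.05614172,  0.02758034, -0.17605351, -0.0206446 ,
        0.0057754 ]), 'tau': array([ 2.26515564e-03, -5.82724142e+01,  2.93050933e+01,  6.99721009e+00,
        6.93308990e-03, -1.43171255e-04]), 'tool_pos': array([ 0.23176141, -0.63342486,  0.22561675]), 'orientation': array([ 1.79903679e+02, -9.11713095e-03, -1.59907874e+02]), 'force': array([-0.61859226,  0.14211694, -0.04413296]), 'moment': array([-0.03090118, -0.01023032, -0.02739488]), 'opening': 0.08778462502296891}
scene [-0.314  0.848  0.863]
panel_mid 0.91 [344.1, 238.6] [ 0.49766298 -0.05344668  0.06954137]
cover_edge 0.57 [337.7, 235.8] [ 0.5248095  -0.05246037  0.06842098]
power_box 0.55 [334.0, 246.4] [ 0.49218228 -0.00111135  0.06749862]
top [0.505 0.005 1.299]
cover_edge 0.58 [342.4, 242.4] [ 0.53528453 -0.06128538  0.07420844]
power_box 0.79 [348.9, 232.8] [ 0.56019935 -0.07811882  0.0728276 ]
wrist [ 0.157 -0.661  0.385]
```

View pics/scene0.png

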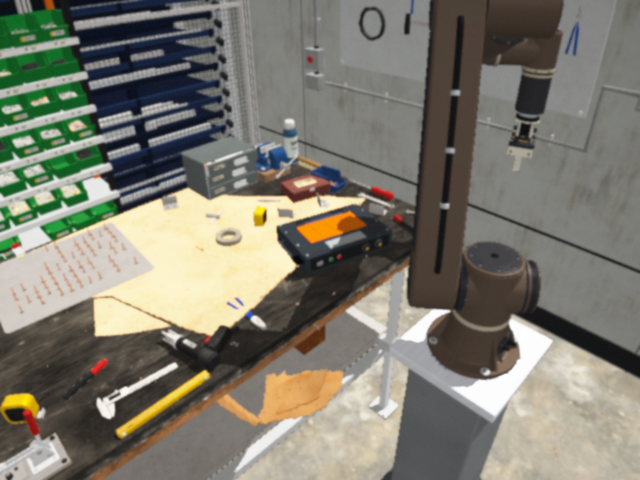

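View pics/top0.png

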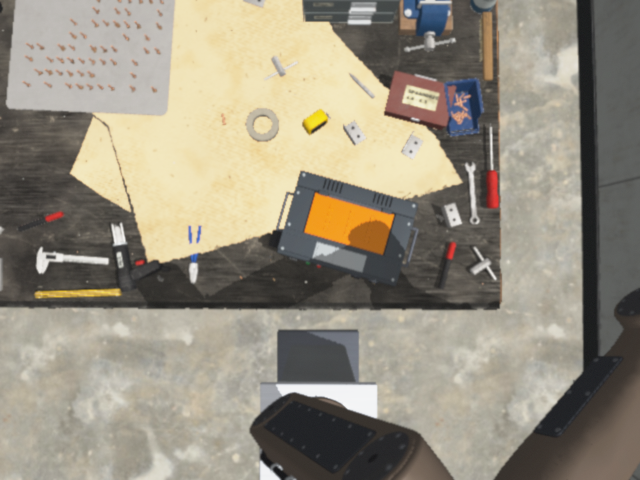

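The scene view shows the box at about (335, 235). In the top view its orange cover is around (348, 222), with the bare-metal strip in front of it at (337, 257), and the box is turned about -12° in the picture.

Run:
```python
from h import *
s=snapshot("top")
save(s,"top_c",(260,160,430,290),4)
m=cv2.inRange(cv2.cvtColor(s["img"],cv2.COLOR_RGB2HSV),(5,180,120),(22,255,255))
n,l,st,c=cv2.connectedComponentsWithStats(m)
mm=None
for i in range(1,n):
    if st[i,4]>1500: print(st[i],c[i]); mm=(l==i)
v,u=np.nonzero(mm)
P=np.array([at_z(s,(a,b),0.072)[:2] for a,b in zip(u,v)])
r=cv2.minAreaRect((P*1000).astype(np.float32));print(r)
print(cv2.boxPoints(r))
o=telemetry.get_obs()
w=snapshot("wrist");R=np.array(w["R"]);print(R@toolR()[0]);print(toolR()[0].T@(-R.T@w["t"]-toolR()[1]),w["intrinsics"],w["k1"])
```

```text
[ 304  192   90   62 3293] [348.53416338 223.4767689 ]
((585.7778930664062, -78.026123046875), (212.77796936035156, 107.72088623046875), 74.18059539794922)
[[ 504.9551   -165.70302 ]
 [ 608.5961   -195.06839 ]
 [ 666.6007      9.650772]
 [ 562.95966    39.016144]]
[[-1.36578317e-03  9.99999047e-01  2.00897879e-04]
 [-9.54752515e-01 -1.24423930e-03 -2.97398870e-01]
 [-2.97398336e-01 -5.97990127e-04  9.54753304e-01]]
[ 0.07959243  0.00053812 -0.15817524] [[338.20661617   0.         323.17632261]
 [  0.         338.20661617 243.66327695]
 [  0.           0.           1.        ]] -0.05475444282409399
```

View pics/top_c.png

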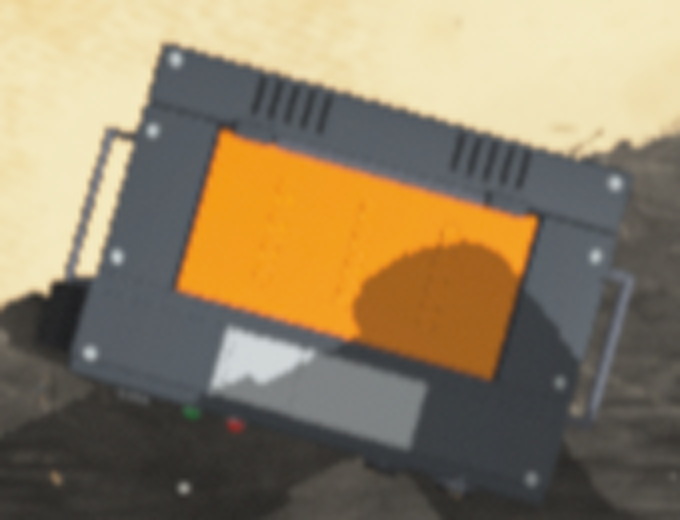

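View pics/wrist0.png

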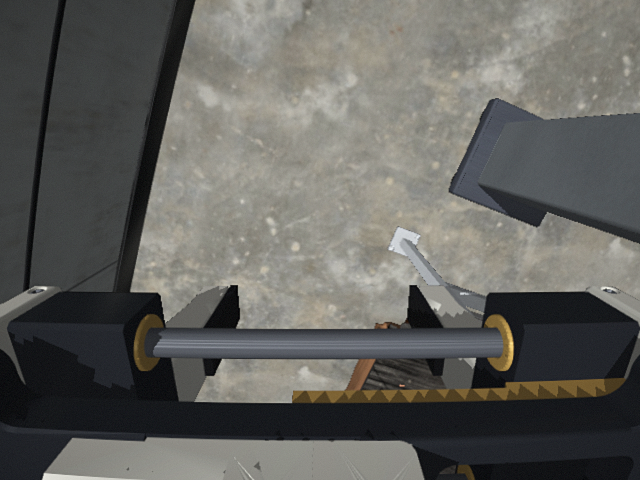

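```bash
cat >> h.py <<'E'
YAW=-15.82
O=np.array([.5723,-.0742]);ex=np.array([.962,-.2726]);ey=np.array([.2726,.962])
def box(x,y,z): return np.r_[O+ex*x/1000+ey*y/1000,z/1000]
def tobox(X): d=np.array(X)[:2]-O;return np.round(np.r_[d@ex,d@ey,X[2]]*1000 if False else np.array([d@ex*1000,d@ey*1000,X[2]*1000]),1)
def go(x,y,z,yaw=164.2):
    R,p=toolR();G=Ro.from_euler('xyz',[180,0,yaw],degrees=True).as_matrix()
    print("shift",np.round(R.T@(box(x,y,z)-p),4),"turn",np.round(Ro.from_matrix(R.T@G).as_rotvec(degrees=True),2),"now box",tobox(p))
E
python3 -c "
from h import *
go(-36,0,130)"
```

```text
shift [-0.4828  0.4298  0.0966] turn [-0.   0.  35.9] now box [-174.8 -631.2  226.6]
```

Emit:
jog_arm(targets="-0.04 0.036 0 0 0 5 -1; -0.085 0.076 0 0 0 10 -1; -0.13 0.116 0 0 0 15 -1; -0.175 0.156 0 0 0 20 -1; -0.22 0.196 0 0 0 25 -1; -0.265 0.236 0 0 0 30 -1; -0.31 0.276 0 0 0 35.9 -1; -0.355 0.316 0.02 0 0 35.9 -1")

```text
clock: 1.7
tool_pos: [0.4581, -0.2143, 0.2085]
orientation: [180.0, 0.2, 164.1]
force: [1.5, -0.9, 0.1]
opening: 0.0135
```

```bash
python3 -c "
from h import *
go(-36,0,130)"
```

```text
shift [-0.0352  0.1659  0.0787] turn [ 0.02  0.25 -0.06] now box [ -71.6 -165.9  208.5]
```

Emit:
jog_arm(targets="-0.01 0.05 0.02 0 0 0 -1; -0.02 0.1 0.04 0 0 0 -1; -0.03 0.15 0.06 0 0 0 -1; -0.035 0.166 0.079 0 0 0 -1; -0.035 0.166 0.079 0 0 0 -1; -0.035 0.166 0.079 0 0 0 -1; -0.035 0.166 0.079 0 0 0 -1; -0.035 0.166 0.079 0 0 0 -1")

```text
clock: 2.7
tool_pos: [0.5376, -0.0648, 0.1304]
orientation: [179.9, 0.3, 164.1]
force: [-1.1, 0.4, -0.1]
opening: 0.0006
```

Run:
```python
from h import *
s=snapshot("wrist");save(s,"w1")
go(-36,0,130)
for k in("panel_mid","cover_edge","catch"):
    f=models.cut_out if k=="catch" else models.spot_point
    for r in f(k,s)[:2]:
        X=at_depth(s,r["uv"]);print(k,r["conf"],r["uv"],X,None if X is None else tobox(X))
for y in(-67,0,67):
  for x in(-98,-54): print(x,y,np.round(proj(s,box(x,y,70))))
t=snapshot("top");save(t,"t1",(260,160,430,290),4)
```

```text
shift [-0.      0.0004  0.0003] turn [ 0.05  0.3  -0.11] now box [-36.   -0.4 130.3]
cover_edge 0.62 [321.5, 254.8] [ 0.53324522 -0.06374101  0.07217053] [-40.4  -0.6  72.2]
catch 0.57 [380.2, 197.3] [ 0.50642534 -0.01630869  0.0700992 ] [-79.2  37.7  70.1]
-98 -67 [217. 169.]
-54 -67 [223. 235.]
-98 0 [322. 168.]
-54 0 [322. 235.]
-98 67 [427. 168.]
-54 67 [422. 234.]
```

View pics/w1.png

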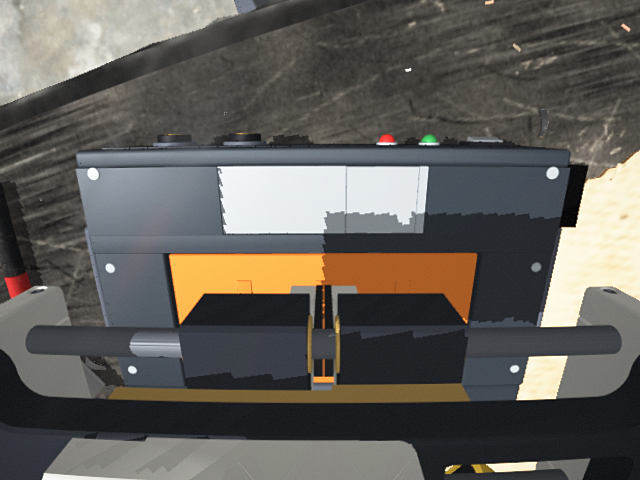

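Run:
```python
from h import *
s=snapshot("wrist");save(s,"w1b",(210,160,450,400),2.5)
g=cv2.cvtColor(s["img"],cv2.COLOR_RGB2GRAY).astype(int)
for r in(180,190,200): print(r,[(u,g[r,u]) for u in range(338,432) if abs(2*g[r,u]-g[r,u-2]-g[r,u+2])>14])
for u in(346,418): print(u,tobox(at_z(s,(u,190),.070)))
```

```text
180 [(343, np.int64(235)), (344, np.int64(237)), (345, np.int64(206)), (346, np.int64(176)), (347, np.int64(237)), (348, np.int64(235)), (416, np.int64(233)), (418, np.int64(197)), (420, np.int64(232)), (425, np.int64(235)), (426, np.int64(240)), (427, np.int64(113)), (428, np.int64(66)), (429, np.int64(77)), (430, np.int64(82))]
190 [(343, np.int64(235)), (344, np.int64(230)), (345, np.int64(180)), (346, np.int64(181)), (347, np.int64(237)), (348, np.int64(236)), (415, np.int64(235)), (417, np.int64(182)), (419, np.int64(235)), (424, np.int64(235)), (425, np.int64(242)), (427, np.int64(71)), (428, np.int64(72))]
200 [(343, np.int64(235)), (345, np.int64(195)), (346, np.int64(222)), (347, np.int64(233)), (414, np.int64(234)), (415, np.int64(234)), (416, np.int64(185)), (417, np.int64(211)), (418, np.int64(231)), (419, np.int64(233)), (423, np.int64(234)), (424, np.int64(240)), (425, np.int64(187)), (426, np.int64(81)), (427, np.int64(74))]
346 [-84.2  15.7  70. ]
418 [-84.3  62.3  70. ]
```

View pics/w1b.png

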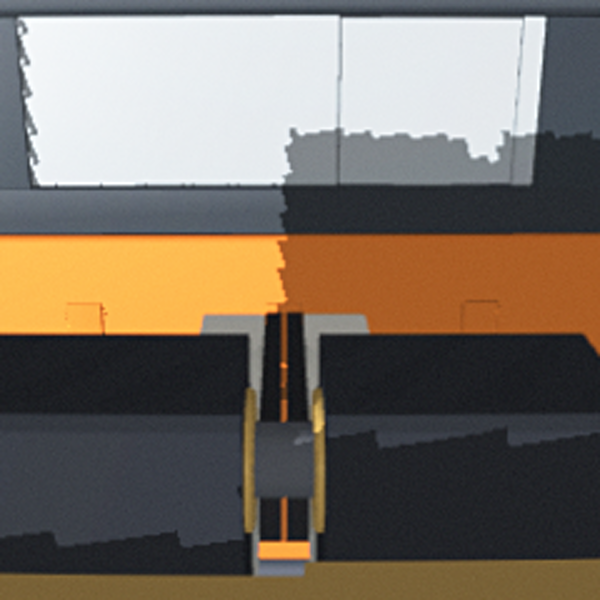

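Run:
```python
from h import *
s=snapshot("wrist");R,p=toolR()
for x in(-9.5,9.5):
  for z in(0,-19,-38,-66):
    print(x,z,[np.round(proj(s,p+R@np.array([x,y,z])/1000),1) for y in(-21,-4,4,21)])
Rg=s["range_z"]
for v in(287,295,302,310,320): print(v,[round(float(Rg[v,u]),3) for u in range(286,364,5)])
```

```text
-9.5 0 [array([281.8, 316.7]), array([314. , 316.7]), array([329.2, 316.6]), array([361.5, 316.5])]
-9.5 -19 [array([277.2, 336.7]), array([313. , 336.8]), array([329.9, 336.7]), array([365.8, 336.6])]
-9.5 -38 [array([271.5, 361.8]), array([311.8, 361.8]), array([330.8, 361.8]), array([371.1, 361.6])]
-9.5 -66 [array([260. , 412.3]), array([309.3, 412.5]), array([332.6, 412.5]), array([381.9, 412.1])]
9.5 0 [array([280.3, 283.6]), array([313.6, 283.6]), array([329.4, 283.5]), array([362.7, 283.5])]
9.5 -19 [array([275.3, 300.6]), array([312.6, 300.6]), array([330.1, 300.6]), array([367.4, 300.5])]
9.5 -38 [array([269.1, 322.1]), array([311.2, 322.2]), array([331.1, 322.1]), array([373.3, 322. ])]
9.5 -66 [array([256.2, 366.5]), array([308.4, 366.6]), array([333.1, 366.6]), array([385.3, 366.3])]
287 [0.235, 0.165, 0.165, 0.164, 0.165, 0.165, 0.169, 0.169, 0.169, 0.168, 0.164, 0.166, 0.165, 0.166, 0.165, 0.236]
295 [0.094, 0.095, 0.094, 0.094, 0.095, 0.156, 0.16, 0.161, 0.161, 0.16, 0.156, 0.094, 0.095, 0.095, 0.095, 0.095]
302 [0.091, 0.09, 0.091, 0.091, 0.091, 0.152, 0.154, 0.153, 0.153, 0.153, 0.153, 0.09, 0.09, 0.091, 0.091, 0.091]
310 [0.086, 0.086, 0.085, 0.086, 0.086, 0.143, 0.146, 0.147, 0.146, 0.146, 0.141, 0.087, 0.086, 0.087, 0.086, 0.086]
320 [0.082, 0.08, 0.081, 0.082, 0.081, 0.088, 0.138, 0.138, 0.138, 0.139, 0.088, 0.082, 0.081, 0.081, 0.081, 0.081]
```

The close wrist view shows the strip's hairline gaps at columns 346 and 418 on row 190. That puts the plate at box y = 15.7 to 62.3 (46.6 mm wide, middle about 39). The closed fingertip measures about 32 x 19 mm, so it fits with a 7 mm margin.

```bash
python3 -c "
from h import *
go(-81,39,90)"
```

```text
shift [0.045  0.0389 0.0396] turn [ 0.02  0.25 -0.07] now box [-36.2   0.  129.8]
```

Emit:
jog_arm(targets="0.025 0.02 0 0 0.1 0 -1; 0.045 0.039 0.01 0 0.2 0 -1; 0.045 0.039 0.03 0 0.2 0 -1; 0.045 0.039 0.0475 0 0.2 0 -1; 0.045 0.039 0.0525 0 0.2 0 -1; 0.045 0.039 0.0545 0 0.2 0 -1; 0.045 0.039 0.055 0 0.2 0 -1; 0.045 0.039 0.055 0 0.2 0 -1")

```text
clock: 4.05
tool_pos: [0.5054, -0.0145, 0.075]
orientation: [179.9, 0.1, 164.1]
force: [-0.6, 1.0, -0.2]
opening: 0.0005
```

Run:
```python
from h import *
s=snapshot("wrist");save(s,"w2");go(-81,39,65);print(telemetry.get_obs()["force"])
```

```text
shift [ 0.0004 -0.0002  0.01  ] turn [ 0.05  0.09 -0.07] now box [-80.6  39.2  75. ]
[ 0.10655657 -0.5868195   0.57096301]
```

View pics/w2.png

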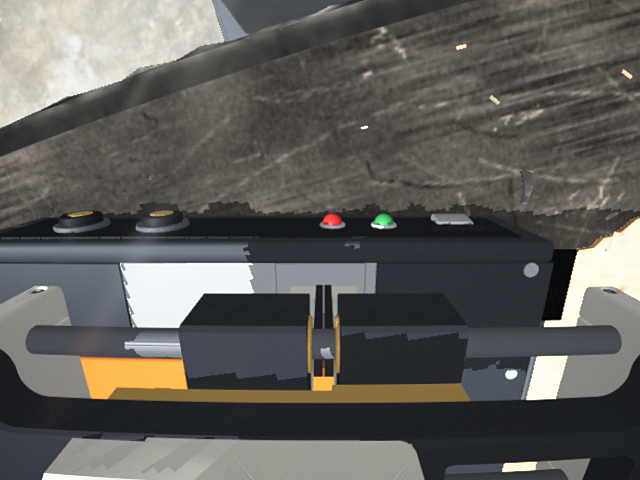

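The fingertip (columns 290–357) sits between the gaps at 275 and 365, so I'm pressing now.

Emit:
jog_arm(targets="0 0 0.004 0 0 0 -1; 0 0 0.006 0 0 0 -1; 0 0 0.008 0 0 0 -1; 0 0 0.0095 0 0 0 -1; 0 0 0.01 0 0 0 -1; 0 0 0.01 0 0 0 -1; 0 0 0.01 0 0 0 -1; 0 0 0.01 0 0 0 -1")

```text
clock: 5.1
tool_pos: [0.5056, -0.0145, 0.0651]
orientation: [179.9, 0.1, 164.1]
force: [-0.0, 0.2, 2.9]
opening: 0.0004
```

Run:
```python
from h import *
s=snapshot("scene");save(s,"s2",(260,180,420,300),5);go(-81,39,120)
s=snapshot("wrist");save(s,"w3")
```

```text
shift [ 0.0004 -0.0002 -0.0549] turn [ 0.06  0.11 -0.07] now box [-80.5  39.3  65.1]
```

View pics/s2.png

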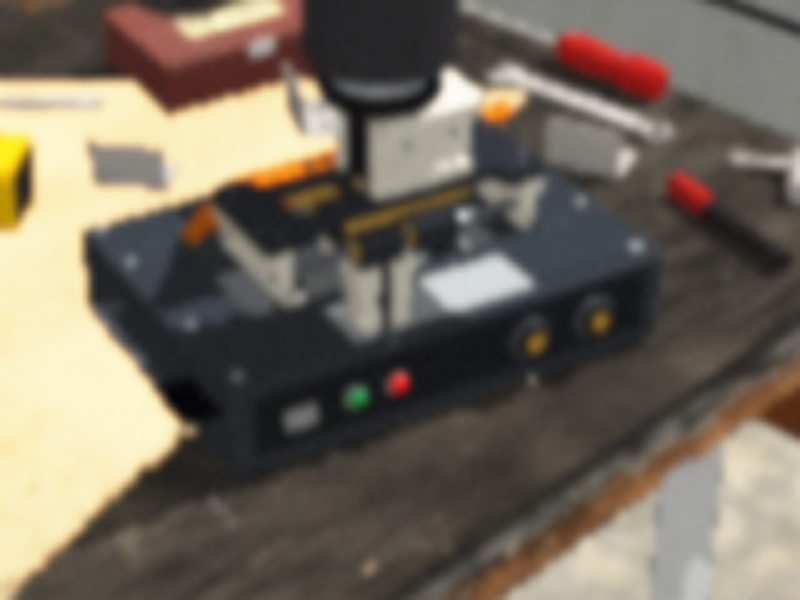

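View pics/w3.png

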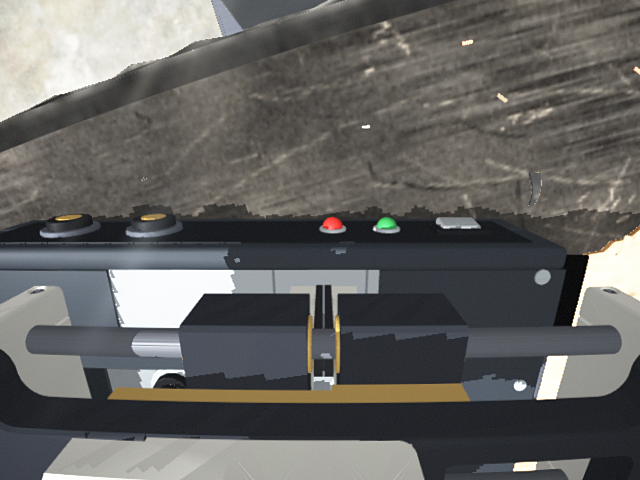

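The scene view shows the cover sprung up behind the gripper (orange at 190–330, 160–230), and the bay is visible. I'll lift straight up.

Emit:
jog_arm(targets="0.005 0 -0.03 0 0 0 -1; 0.01 0 -0.06 0 0 0 -1; 0.015 -0.02 -0.075 0 0 0 -1; 0.015 -0.04 -0.075 0 0 0 -1; 0.015 -0.04 -0.075 0 0 0 -1; 0.015 -0.04 -0.075 0 0 0 -1; 0.015 -0.04 -0.075 0 0 0 -1; 0.015 -0.04 -0.075 0 0 0 -1")

```text
clock: 6.2
tool_pos: [0.4801, -0.0487, 0.1397]
orientation: [180.0, 0.1, 164.1]
force: [0.7, 0.2, -0.2]
opening: 0.0004
```

```bash
python3 - <<'E'
from h import *
go(-30,0,135)
for n in("scene","top","wrist"):
    s=snapshot(n);save(s,n+"4",*(((260,180,420,300),4) if n!="wrist" else ()))
    for k in("reset_top","cover_edge","panel_mid"):
        for r in models.spot_point(k,s)[:3]:
            X=at_depth(s,r["uv"]);print(n,k,r["conf"],r["uv"],None if X is None else tobox(X),tobox(at_z(s,r["uv"],.059)))
E
python3 - <<'E'
import cv2,numpy as np
a=cv2.imread('pics/scene4.png');b=cv2.imread('pics/wrist4.png')
print(a.shape,b.shape)
E
```

```text
shift [-0.0657  0.0007  0.0047] turn [ 0.04  0.07 -0.05] now box [-95.7  -0.6 139.7]
scene reset_top 0.49 [315.7, 235.0] [36.  41.9 33.6] [ 1.1 60.4 59. ]
scene reset_top 0.49 [203.3, 341.7] [-225.1  518.9    1.1] [-284.2  527.4   59. ]
scene cover_edge 0.68 [333.3, 201.3] [-125.    68.4  245.7] [ 171.1 -106.1   59. ]
scene panel_mid 0.96 [346.2, 238.0] [-73.8 -10.6  66.4] [-64.2 -16.7  59. ]
top reset_top 0.51 [326.1, 221.9] [ 1.4 57.3 57.4] [ 1.3 57.3 59. ]
top reset_top 0.18 [141.8, 251.7] [-213.1  522.1    0.9] [-207.4  501.3   59. ]
top cover_edge 0.81 [352.3, 224.6] [  5.1  -4.8 162.4] [ 13.4 -10.5  59. ]
top cover_edge 0.51 [323.5, 222.4] [-1.8 63.5 58.3] [-1.9 63.5 59. ]
(480, 640, 3) (480, 640, 3)
```

View pics/scene4.png

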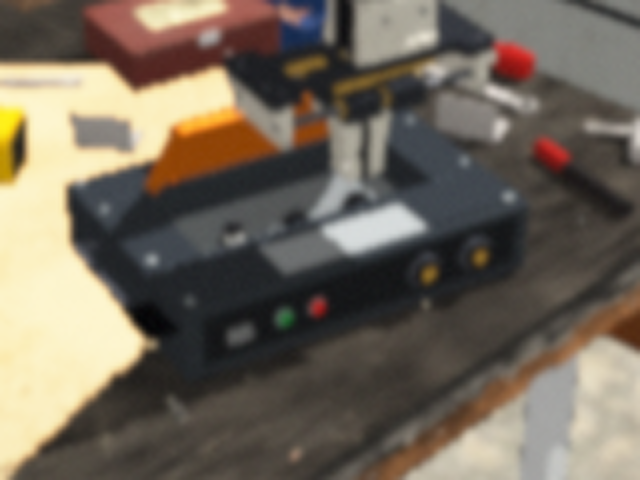

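View pics/wrist4.png

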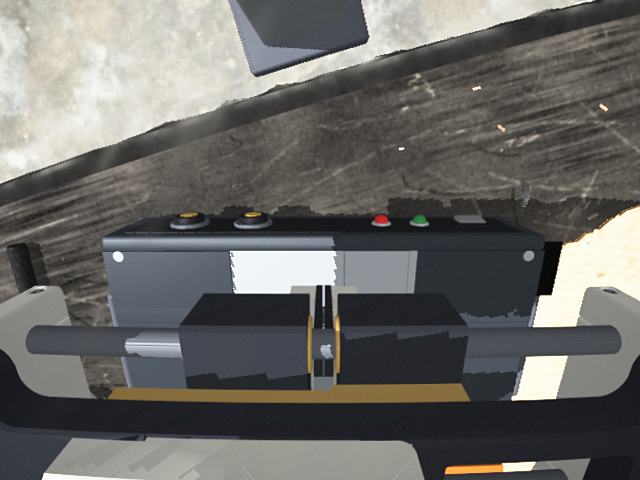

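The cover stands at about 1.0 rad: its edge measures box x = 5, z = 162 mm. The tripped breaker looks like y = +60. Next I push the cover at z = 135, which keeps the gripper body at z > 200, above the cover edge.

Emit:
jog_arm(targets="-0.03 0 0.002 0 0 0 -1; -0.06 0 0.004 0 0 0 -1; -0.08 0 0.005 0 0 0 -1; -0.09 0 0.005 0 0 0 -1; -0.102 0 0.005 0 0 0 -1; -0.114 0 0.005 0 0 0 -1; -0.126 0 0.005 0 0 0 -1; -0.138 0 0.005 0 0 0 -1")

```text
clock: 7.8
tool_pos: [0.6135, -0.0867, 0.1355]
orientation: [179.9, 0.1, 164.1]
force: [-0.8, 0.4, 0.4]
opening: 0.0002
```

Run:
```python
from h import *
go(75,0,135);print(telemetry.get_obs()["force"])
s=snapshot("scene");save(s,"s5",(260,160,420,280),4)
```

```text
shift [-0.0319  0.0009  0.0005] turn [ 0.07  0.12 -0.06] now box [ 43.1  -0.8 135.5]
[-0.75879464  0.39002552  0.43612681]
```

View pics/s5.png

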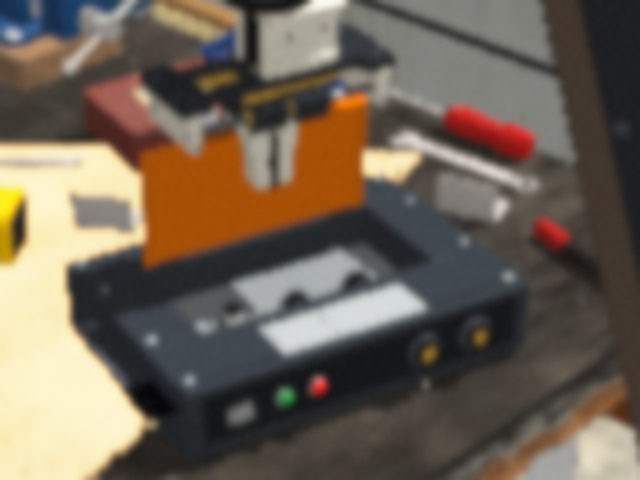

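Emit:
jog_arm(targets="-0.008 0 0 0 0 0 -1; -0.015 0 0 0 0 0 -1; -0.021 0 0 0 0 0 -1; -0.025 0 0 0 0 0 -1; -0.028 0 0 0 0 0 -1; -0.03 0 0 0 0 0 -1; -0.031 0 0 0 0 0 -1; -0.032 0 0 0 0 0 -1")

```text
clock: 8.85
tool_pos: [0.6423, -0.095, 0.1351]
orientation: [180.0, -0.2, 164.1]
force: [-13.4, 6.8, 8.5]
opening: 0.0003
```

Run:
```python
from h import *
go(80,0,135);print(telemetry.get_obs()["force"])
```

```text
shift [-0.0069  0.0009  0.0001] turn [ 0.02 -0.19 -0.07] now box [ 73.   -0.9 135.1]
[-13.38661898   6.82149148   8.47421236]
```

About 15 N of resistance at x = 73 (I expected about 75) means the cover is at its stop. I'll back off and look at the breakers.

Emit:
jog_arm(targets="0.01 0 0 0 0 0 -1; 0.03 0 0 0 0 0 -1; 0.04 0 -0.01 0 0 0 -1; 0.04 0.01 -0.015 0 0 0 -1; 0.04 0.01 -0.015 0 0 0 -1; 0.04 0.01 -0.015 0 0 0 -1; 0.04 0.01 -0.015 0 0 0 -1; 0.04 0.01 -0.015 0 0 0 -1")

```text
clock: 9.85
tool_pos: [0.6066, -0.0747, 0.1499]
orientation: [180.0, -0.2, 164.1]
force: [0.2, 0.2, -0.3]
opening: 0.0007
```

Run:
```python
from h import *
go(-2,60,80);print(telemetry.get_obs()["force"])
for n in("scene","top","wrist"):
    s=snapshot(n);save(s,n+"6",*(((260,160,420,280),4) if n!="wrist" else ()))
    for k in("reset_top","cover_edge","panel_mid"):
        for r in models.spot_point(k,s)[:3]:
            X=at_depth(s,r["uv"]);print(n,k,r["conf"],r["uv"],None if X is None else tobox(X),tobox(at_z(s,r["uv"],.059)))
    if n!="scene":
      for y in(-60,0,60):
        # highest points near the breaker
        u,v=map(int,np.round(proj(s,box(-2,y,55))))
        w=9 if n=="wrist" else 2
        Z=[at_depth(s,(a,b)) for a in range(u-w,u+w+1) for b in range(v-w,v+w+1)]
        Z=np.array([z for z in Z if z is not None]);print(n,y,(u,v),np.round(np.percentile(Z[:,2],[50,90,98])*1000,1) if len(Z) else None)
```

```text
shift [0.0349 0.051  0.07  ] turn [ 0.   -0.22 -0.08] now box [ 33.1   8.9 149.9]
[ 0.23914441  0.17992643 -0.25617429]
scene reset_top 0.46 [316.0, 238.5] [-9.8 65.3 53. ] [-17.8  69.5  59. ]
scene cover_edge 0.57 [319.9, 186.5] [ -0.6  43.2 232.2] [ 302.4 -122.1   59. ]
scene panel_mid 0.79 [346.8, 242.2] [-95.    0.3  66. ] [-86.   -5.5  59. ]
top panel_mid 0.69 [340.7, 258.3] [-79.8  -4.9  70.9] [-79.7  -5.5  59. ]
top -60 (369, 236) [52.  52.5 53.4]
top 0 (347, 229) [51.  53.5 53.6]
top 60 (325, 223) [550.8 555.5 555.6]
wrist reset_top 0.98 [386.7, 200.0] [-3.5 57.5 58.9] [-3.5 57.5 59. ]
wrist -60 (231, 202) [51.8 52.3 52.5]
wrist 0 (310, 201) [51.9 52.3 52.5]
wrist 60 (389, 201) [58.8 59.3 59.5]
```

View pics/scene6.png

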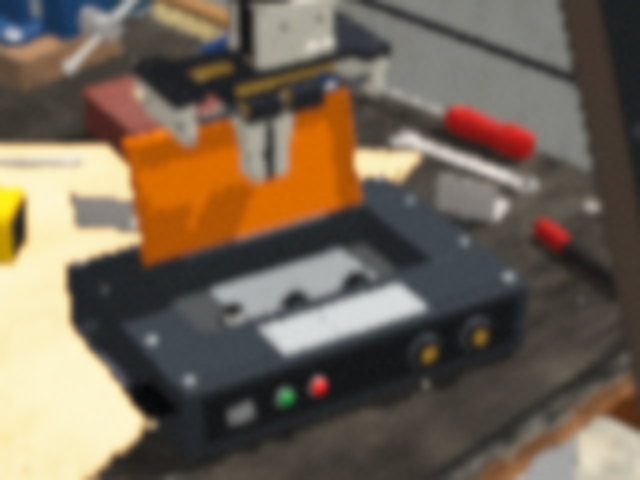

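View pics/wrist6.png

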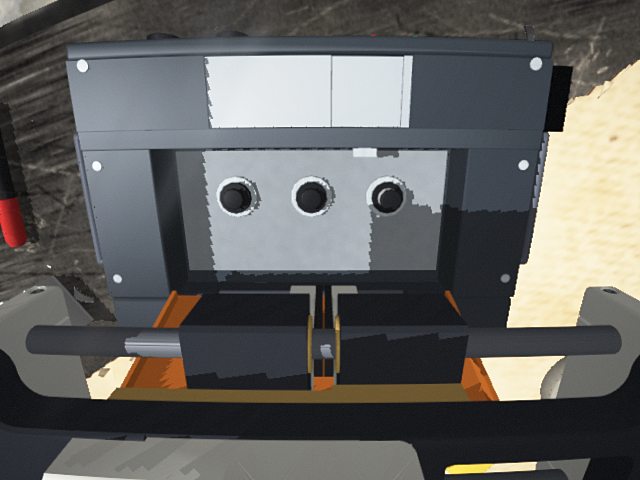

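The wrist view shows three breakers at columns 236, 311 and 387 on row 197. The one at y = +60 is 59 mm high and the others are 52 mm, so y = +60 is tripped. I'm moving over it and pressing.

Emit:
jog_arm(targets="0.018 0.025 0.02 0 -0.1 0 -1; 0.036 0.0495 0.04 0 -0.2 0 -1; 0.036 0.0495 0.07 0 -0.2 0 -1; 0.036 0.0495 0.083 0 -0.2 0 -1; 0.036 0.0495 0.089 0 -0.2 0 -1; 0.036 0.0495 0.094 0 -0.2 0 -1; 0.036 0.0495 0.097 0 -0.2 0 -1; 0.036 0.0495 0.098 0 -0.2 0 -1")

```text
clock: 11.45
tool_pos: [0.5856, -0.0171, 0.0529]
orientation: [180.0, 0.1, 164.1]
force: [0.1, -2.1, 2.5]
opening: 0.0005
```

Run:
```python
from h import *
go(-3,58.5,52);print(telemetry.get_obs()["force"])
```

```text
shift [ 0.0003 -0.0001  0.0009] turn [ 0.03  0.06 -0.08] now box [-2.7 58.5 52.9]
[ 0.05175144 -2.11421545  2.53971751]
```

Still 1 mm to go, so I press on until a clear stop force shows.

Emit:
jog_arm(targets="0 0 0.001 0 0 0 -1; 0 0 0.0015 0 0 0 -1; 0 0 0.002 0 0 0 -1; 0 0 0.0025 0 0 0 -1; 0 0 0.003 0 0 0 -1; 0 0 0.003 0 0 0 -1; 0 0 0.003 0 0 0 -1; 0 0 0.003 0 0 0 -1")

```text
clock: 12.45
tool_pos: [0.5858, -0.0172, 0.0519]
orientation: [180.0, 0.1, 164.2]
force: [-6.4, 0.3, 17.1]
opening: 0.0006
```

Run:
```python
from h import *
go(-3,58.5,52);print(telemetry.get_obs()["force"])
```

```text
shift [ 0.0004 -0.     -0.0001] turn [ 0.04  0.12 -0.04] now box [-2.6 58.5 51.9]
[-6.36414068  0.29530109 17.10359344]
```

It stopped hard at z = 51.9 with 17 N, so the cap is fully in. I'll lift off, go to the viewing pose and check.

Emit:
jog_arm(targets="0 0 -0.01 0 0 0 -1; 0 0 -0.04 0 0 0 -1; 0 0 -0.08 0 0 0 -1; -0.02 -0.03 -0.1 0 0 0 -1; -0.036 -0.05 -0.1 0 0 0 -1; -0.036 -0.05 -0.1 0 0 0 -1; -0.036 -0.05 -0.1 0 0 0 -1; -0.036 -0.05 -0.1 0 0 0 -1")

```text
clock: 13.45
tool_pos: [0.6063, -0.0745, 0.1518]
orientation: [180.0, 0.1, 164.2]
force: [-0.1, 0.8, 0.4]
opening: 0.0009
```

Run:
```python
from h import *
go(-90,0,220);print(telemetry.get_obs()["force"])
s=snapshot("wrist");save(s,"w7")
for y in(-60,0,60):
    u,v=map(int,np.round(proj(s,box(-2,y,52))));w=9
    Z=np.array([z for a in range(u-w,u+w+1) for b in range(v-w,v+w+1) if (z:=at_depth(s,(a,b))) is not None])
    print(y,np.round(np.percentile(Z[:,2],[50,90,98])*1000,1))
for n in("scene","top"):
    s=snapshot(n);save(s,n+"7",(260,140,420,260),4)
    m=cv2.inRange(cv2.cvtColor(s["img"],cv2.COLOR_RGB2HSV),(5,180,70),(22,255,255))
    m=cv2.erode(m,np.ones((3,3)));v,u=np.nonzero(m)
    P=np.array([tobox(X) for a,b in zip(u,v) if (X:=at_depth(s,(a,b))) is not None])
    P=P[(abs(P[:,1])<106)&(P[:,0]>40)&(P[:,0]<125)&(P[:,2]>75)&(P[:,2]<200)]
    print(n,len(P))
    if len(P)>30:
        a=np.polyfit(P[:,2],P[:,0],1);print("slope angle",np.pi/2+np.arctan(a[0]),a,P.min(0),P.max(0))
```

```text
shift [ 0.1227 -0.0089 -0.0684] turn [ 0.04  0.11 -0.  ] now box [ 32.8   9.  151.8]
[-0.05933258  0.78829693  0.40195591]
-60 [51.8 52.2 52.5]
0 [51.9 52.3 52.6]
60 [51.7 52.2 52.5]
scene 1129
slope angle 1.8409073353516885 [ 0.27687765 41.92994998] [  59.9 -105.9   78.9] [ 94.8 100.7 177.3]
top 2
```

View pics/w7.png

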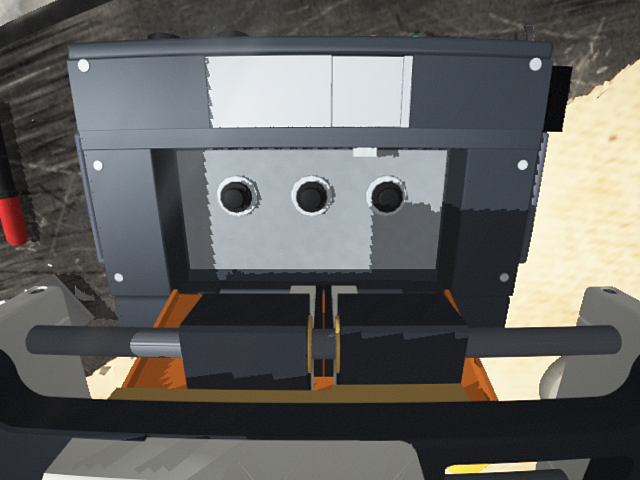

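View pics/scene7.png

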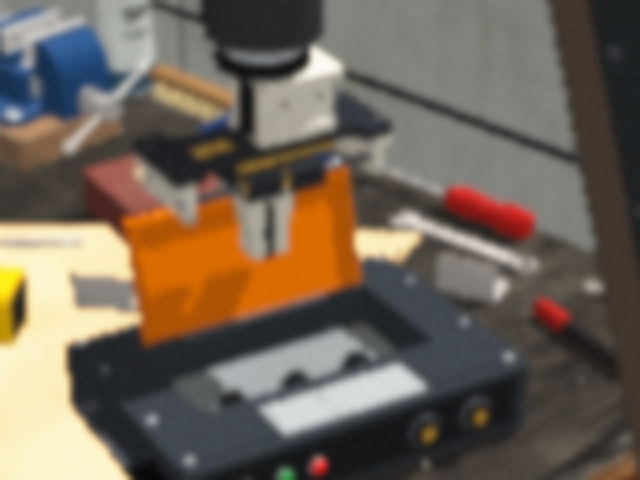

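All three caps now stand at 52 mm, and the cover measures 1.84 rad. I'll draw back clear of the box and hand in.

Emit:
jog_arm(targets="0.02 0 -0.02 0 0 0 -1; 0.05 0 -0.04 0 0 0 -1; 0.08 0 -0.06 0 0 0 -1; 0.1 0 -0.07 0 0 0 -1; 0.1 0 -0.07 0 0 0 -1; 0.1 0 -0.07 0 0 0 -1; 0.1 0 -0.07 0 0 0 -1; 0.1 0 -0.07 0 0 0 -1")

```text
clock: 14.6
tool_pos: [0.5103, -0.0475, 0.221]
orientation: [180.0, 0.1, 164.2]
force: [-0.2, -0.9, -0.5]
opening: 0.0003
```

Run:
```python
from h import *
s=snapshot("top");save(s,"top8");print(telemetry.get_obs()["force"])
s=snapshot("scene")
m=cv2.inRange(cv2.cvtColor(s["img"],cv2.COLOR_RGB2HSV),(5,180,70),(22,255,255))
m=cv2.erode(m,np.ones((3,3)));v,u=np.nonzero(m)
P=np.array([tobox(X) for a,b in zip(u,v) if (X:=at_depth(s,(a,b))) is not None])
P=P[(abs(P[:,1])<106)&(P[:,0]>40)&(P[:,0]<125)&(P[:,2]>75)&(P[:,2]<200)]
print(np.pi/2+np.arctan(np.polyfit(P[:,2],P[:,0],1)[0]))
print(job.close_job())
```

```text
[-0.28753734  0.25279923  0.41301258]
1.8381757629136466
the job is handed in; nothing more can be done
None
```

View pics/top8.png

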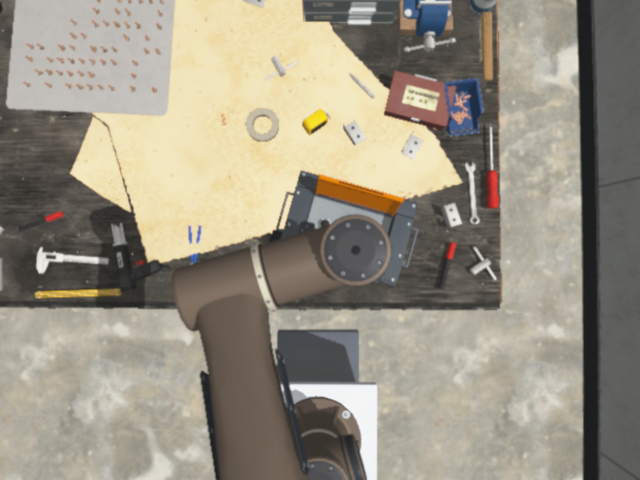

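The breaker is reset, the cover is standing open at its stop, and the job is handed in at about 14.7 s.

- **Catch:** I found it by its hairline gaps, centred at box y ≈ +39 mm. I pressed it about 5 mm down, and the cover sprang up.
- **Cover:** I pushed it back until it resisted with about 15 N. Fits to the camera depth put it at 1.84 rad; the stop is given as 1.85. A last fit before handing in still read 1.84.
- **Breaker:** The tripped one was at y = +60 mm, standing 59 mm high against 52 mm for the other two. I pushed it to a firm stop (17 N); afterwards all three measured 52 mm.
- **Surroundings:** In the last top view (about pixel 360, 193 for the cover) the tools and parts in view lie where they did at the start. The arm hides part of that view, including some of the pliers. The gripper was clear of everything, with wrist force under 1 N.

Two network readings disagreed with the rest. In some pictures `cover_edge` and `reset_top` came back at impossible places, which I ignored. The top-view height check at y = +60 was blocked by the arm, so I used the wrist camera there instead.

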